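# Relay the last two interlocking tiles in the drip tray

### The arm

A 6-joint arm with a two-finger parallel gripper is mounted at the origin on the work surface. World frame = base frame: x ahead of the robot, y to its left, z up, the work surface at z = 0. Lengths are in m, angles in rad, forces in N, time in s.
With the tool pointing down it reaches from about 0.25 to 0.775 m from the base axis. Payload 4 kg.
Tool frame: the origin (TCP) lies midway between the tips of the shut fingers; the grasp point (between the pads) lies 19 mm behind it; z points along the fingers, x is the direction in which the jaws open and shut, and the axes are right-handed (so a half turn about z gives the same grasp; the last joint's range is limited). The gripper opens to 94 mm and grips with 3 to 60 N. Pads are 16 mm wide; open, the fingers measure 119 mm over their backs; the gripper's body (75 mm by 177 mm) begins 78 mm behind the grasp point.
Start: joints at [-0.103, 0.087, 1.371, -0, 1.684, -0.103], TCP at [0.55, -0, 0.206] pointing down, gripper open.
Joint ranges: [-3.1, 3.1], [-0.76, 2.03], [0.27, 2.55], [-1.08, 4.22], [0.17, 2.65], [-2.57, 2.57]. Speed limits (rad/s): [2.79, 2.79, 3.14, 3.14, 3.14, 3.14].

### API

Orientations are given as [roll, pitch, yaw] about the fixed x, y, z axes, in that order (R = Rz(yaw) Ry(pitch) Rx(roll)).
In Python, from bench import robot, eyes, close_job gives the robot as it stands.
- The arm moves only by the shell command python3 -m jog 'ROWS'. ROWS is JSON, a list of rows, each a list of 3 entries, a list of its own where there are three numbers: the turn, a rotation vector about the tool's x, y, z in degrees, then the shift along the tool's x, y, z in mm, then the closure, from -1 (fully open) to 1 (shut). In form: [[[wx, wy, wz], [x, y, z], claw], ...]. A call has 1 to 5 rows; each row is the pose to reach, as a shift and turn from the pose commanded when the call began, along the tool's axes at that moment; what a row does not reach only later rows make up. A row lasts 1/10 s, in which the tool goes at most 50 mm and 8.59 degrees, less where a joint would pass 70% of its speed; a pose out of reach is approached as far as the arm can. A call with a gripper value outside its range is refused whole. The fingers move at their own pace and stop on an object; the grip force is fixed at half the most. Time passes only in rows, so rows that repeat a pose let the fingers close. It gives the time, the measured TCP pose, the force and the opening at its end, in the units of the state.
- robot.get_obs(): the state, without advancing time (a new reading comes with each control period).
- eyes.snapshot(name): name is "scene" or "side" or "wrist"; returns (picture, depth): 480x640x3 uint8, red, green, blue; 480x640 float32, m along the optical axis (not along the pixel's ray), 0 where there is no reading.
- eyes.camera_params(name): a dict with "mtx" (3x3 intrinsics, pixels), "world_to_cam" (4x4, takes a point from world to camera coordinates). Camera axes: x right, y up, looking along -z (the intrinsics and any distortion apply to the point x, -y, -z); pixel columns grow to the right and rows downward; lengths in m; the calibration is good to about 2 mm. A picture is of the moment at which its call begins: read the wrist's pose just before it. camera_params takes no time and is no camera call; for the wrist camera it gives the pose at the moment of the call.
- close_job(): hands the job in, once; it reports no verdict.
The state is a dict: "time": time; "joint_positions": joint angles; "qvel": joint speeds; "joint_torque": joint torques, N m; "tool_pos": TCP position; "ee_rot": TCP orientation; "wrist_force": force on the tool from outside, world axes, zero at the start; "wrist_torque": the same for the moment, N m; "width": finger opening in m.
Only numpy, scipy, OpenCV 4.12 (cv2) and the standard library are available. Lean on these libraries where they do the work, as an engineer would, in place of code of your own. Each camera call takes 0.05 s, during which the arm holds its last target. There are 200 camera calls.

### The job

Two washed floor tiles of the lab bench's drip tray are to go back into its two open places: the notched one that stands in the drying rack must first be laid flat on the bench, lug up, and let go, so that it can be taken again by its lug. Fit the tabbed tile and the notched tile each into the place of its shape, trying its four rotations until it clears the locating stud on the floor and drops flush, and leave both released. Leave the other things on the bench and the plate in the rack where they are.

Things in the scene. Friction and masses are not known exactly. Their poses are not given: they have to be found in the camera images.
- tile_tabbed: Unglazed red-brown stoneware tile, 14 mm thick, 63 x 63 mm square with a tab (20 mm wide, 8 mm long) in the middle of each side (79 mm over the tabs). Lies flat on the bench left of the tray, lug up, any yaw. Origin: centre of its underside; z up through the lug, x along the lug. Apart from its cut corner the outline is the same in all four rotations. About 0.18 kg.
- tabbed_lug (a point): Middle of the top of the tabbed tile's steel lug, a bar in the middle of the tile's top: 36 mm along the tile's x, 10 mm along y, 20 mm high (14 to 34 mm above the underside).
- tabbed_cut (a point): Middle of the tabbed tile's cut corner, at underside level: the corner at +x, +y of the tile is cut away, 13.5 x 13.5 mm, through the full thickness (this point is 25 mm along x and 25 mm along y from the tile's origin).
- tile_notched: Unglazed red-brown stoneware tile as the tabbed one (63 x 63 x 14 mm, same origin, axes, lug, cut corner), but with a notch (26 mm wide, 8 mm deep) in the middle of each side. Starts on edge in the rack: its x level, y up, z (lug side) along the rack's +x, lower edge 4 mm and upper edge 67 mm above the bench. Set down on that edge it stands until its top is pushed over about 15 mm. About 0.17 kg.
- notched_lug (a point): Middle of the top of the notched tile's lug: same lug as on the tabbed tile.
- notched_cut (a point): Middle of the notched tile's cut corner (+x, +y), at underside level, as on the tabbed tile.
- place_tabbed (a point): Floor centre of the open place for the tabbed tile, in the tray's near row; axes as the tray's, z up. The floor is 4 mm above the bench and 14 mm below the rim and the laid tiles; a seated tile has its origin on this point, its top flush and its sides parallel to the tray's axes. About 3 mm clearance all round. Holds a locating stud.
- place_notched (a point): Floor centre of the open place for the notched tile, in the tray's far row, 66 mm along the tray's +x from the other place. Same axes, depth and clearance. Holds a locating stud in the same corner as in the other place.
- tray_middle (a point): Middle of the tray at rim height (18 mm). The studs: in each open place one steel stud, 8 mm diameter, 8 mm high, stands on the floor in one corner, 25.5 mm along x and along y from the place's centre. Which of the four corners changes, is not measured, and is the same in both places. Only with its cut corner over the stud does a tile go fully down; else it stops about 8 mm too high.
- tray: Fixed drip tray, aluminium rim, 167 x 233 mm, 18 mm high, floor plate 4 mm thick; origin at the centre of its underside, x across its two rows of tiles, y along its three columns. The four outer tiles are laid and fixed, flush with the rim, each with its lug 20 mm above; the middle column is open.
- rack: Fixed white drying rack, base 120 x 90 mm, 4 mm thick; origin at the centre of its underside. Posts 24 mm high above the base hold the tile in an 18 mm slot at x = +25 mm and a steel plate in a slot at x = -35 mm, both across the rack's x. The bench on the robot's side of the rack (world x 0.36 to 0.50, y -0.34 to -0.16) is clear.
- plate: Loose steel plate, 6 x 80 x 55 mm, on edge in the rack; origin at its lower edge. To be left.
- beaker: White plastic beaker, 72 mm wide, 90 mm high, origin under its centre. To be left.
- jar: Amber jar, 64 mm wide, 100 mm high, origin under its centre. To be left.
- bowl: Steel bowl, 130 mm wide, 55 mm high, origin under its centre. To be left.
- wash_bottle: White bottle, 66 mm wide, 180 mm high, origin under its centre. To be left.
- stopper: Rubber stopper, 36 mm wide, 30 mm high, origin under its centre. To be left.
- spatula: Spatula lying on the bench near the robot, handle to one side; origin under its middle. To be left.

How it is judged:
By the outcome, as a careful person would: the job done as asked, in the order asked, and still so for the second after the job is handed in, with the robot touching nothing.
It also fails if it takes over 72 s, if anything falls off the work surface, if the arm or the gripper's body presses on something with over 40 N, if the wrist force passes 120 N, or if a joint passes its speed limit or range.

## Working session

There is one attempt and no reset: what is moved stays moved. The work goes in short steps, Python scripts to look and compute and a shell command to move; the robot and the scene stay as the last step left them, time stands still between calls to the robot, and variables do not carry over. Pictures are saved under pics/ and viewed, about 8 in all and at most 12, crops included, and the job is handed in when it is done.

```bash
ls; mkdir -p pics; cat > h.py <<'E'
import numpy as np, cv2
from bench import robot, eyes
def snap(name,fn=None):
    P=eyes.camera_params(name); im,d=eyes.snapshot(name)
    if fn: cv2.imwrite('pics/'+fn,im[:,:,::-1])
    return im,d,P
def ray(P,u,v):
    T=np.linalg.inv(P['world_to_cam']); K=np.array(P['mtx'])
    d=np.array([(u-K[0,2])/K[0,0],-(v-K[1,2])/K[1,1],-1.])
    return T[:3,3],T[:3,:3]@d
def onz(P,u,v,z):
    o,d=ray(P,u,v); return o+d*(z-o[2])/d[2]
def dep(P,u,v,dd):
    o,d=ray(P,u,v); return o+d*dd
def cloud(P,d):
    v,u=np.mgrid[:480,:640]; K=np.array(P['mtx']); T=np.linalg.inv(P['world_to_cam'])
    c=np.stack([(u-K[0,2])/K[0,0]*d,-(v-K[1,2])/K[1,1]*d,-d],-1)
    return c@T[:3,:3].T+T[:3,3]
def proj(P,p):
    c=P['world_to_cam']@np.r_[p,1]; K=np.array(P['mtx']); q=K@np.array([c[0],-c[1],-c[2]]); return q[:2]/q[2]
E
python3 - <<'E'
from h import *
print(robot.get_obs())
for n in('scene','side','wrist'):
    im,d,P=snap(n,n+'0.png'); np.savez('pics/'+n+'0.npz',im=im,d=d,M=P['mtx'],W=P['world_to_cam']); print({k:v for k,v in P.items()})
E
```

```text
pics
{'time': 0.0, 'joint_positions': array([-1.03087829e-01,  8.79774437e-02,  1.37224445e+00, -1.41547613e-05,
        1.68359237e+00, -1.03085019e-01]), 'qvel': array([-0.00075643,  0.00026059,  0.00146388, -0.00057533,  0.00079961,
        0.00024194]), 'joint_torque': array([ 1.28542815e-03, -3.40182602e+01, -3.02423716e+01,  7.18220207e-02,
        3.29729996e-02, -1.13141955e-04]), 'tool_pos': array([5.49454267e-01, 5.35754084e-05, 2.04296888e-01]), 'ee_rot': array([-3.14137804e+00,  2.21127128e-03, -4.15025243e-06]), 'wrist_force': array([ 0.29274799, -0.16926418,  0.0982123 ]), 'wrist_torque': array([-0.04148364,  0.01416406,  0.00622588]), 'width': 0.09419707896220732}
{'mtx': array([[484.1074643 ,   0.        , 318.27907241],
       [  0.        , 484.1074643 , 240.79486525],
       [  0.        ,   0.        ,   1.        ]]), 'world_to_cam': array([[-0.24174885,  0.97028802, -0.00993188,  0.18376555],
       [-0.81339568, -0.19705652,  0.54731727,  0.40906057],
       [ 0.52909825,  0.14039187,  0.83686627, -1.50819712],
       [ 0.        ,  0.        ,  0.        ,  1.
[... 258 characters left out ...]
  [ 0.13130301, -0.63668631,  0.75986187, -0.18122929],
       [-0.15717047,  0.7434336 ,  0.65007993, -1.19272513],
       [ 0.        ,  0.        ,  0.        ,  1.        ]])}
{'mtx': array([[411.74711777,   0.        , 317.2310258 ],
       [  0.        , 411.74711777, 234.69451611],
       [  0.        ,   0.        ,   1.        ]]), 'world_to_cam': array([[ 9.99999151e-01, -7.40499228e-04, -1.07248676e-03,
        -5.50676848e-01],
       [ 4.42792885e-04,  9.66994519e-01, -2.54796792e-01,
         2.53143467e-02],
       [ 1.22576565e-03,  2.54796101e-01,  9.66994025e-01,
        -3.89539818e-01],
       [ 0.00000000e+00,  0.00000000e+00,  0.00000000e+00,
         1.00000000e+00]])}
```

View pics/scene0.png

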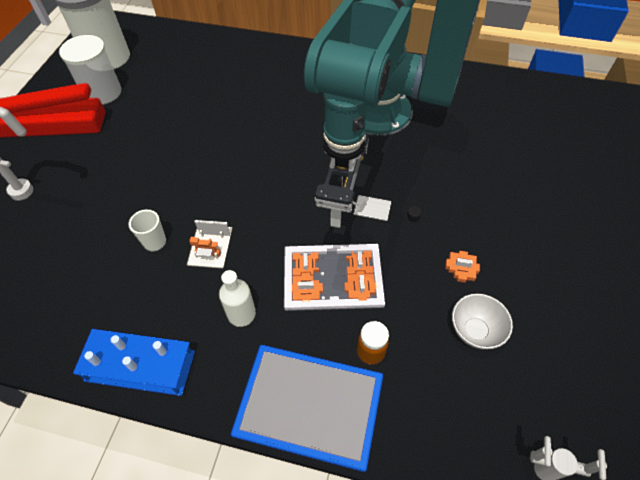

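View pics/wrist0.png

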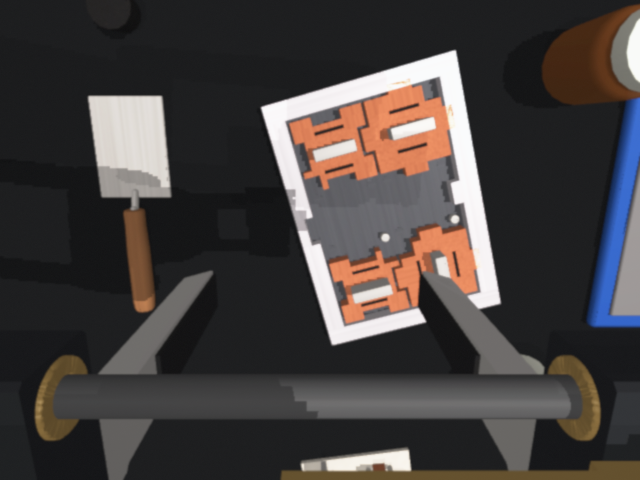

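The scene view shows the tabbed tile at (463,265), the rack at (210,245) and the tray at (334,277). The wrist view shows the tray corners at about (262,107), (456,51), (500,303) and (333,344). The studs are at (385,237) and (455,219), on the tray's +x/-y side of each open place. Next I measure.

```bash
cat > m1.py <<'E'
from h import *
def load(n):
    z=np.load('pics/%s0.npz'%n); return z['im'],z['d'],{'mtx':z['M'],'world_to_cam':z['W']}
im,d,P=load('wrist')
# rim: white mask near tray -> outer hull quad
hsv=cv2.cvtColor(im,cv2.COLOR_RGB2HSV)
roi=np.zeros((480,640),np.uint8); roi[40:355,240:510]=1
m=((hsv[...,2]>185)&(hsv[...,1]<40)).astype(np.uint8)*roi
c=np.vstack([k for k in cv2.findContours(m,0,2)[0] if cv2.contourArea(k)>5 or len(k)>20])
h=cv2.convexHull(c); q=cv2.approxPolyDP(h,12,True)[:,0]
print('quad',q.tolist()); W=np.array([onz(P,*p,.018)[:2] for p in q]); print(W.round(4))
r=cv2.minAreaRect((W*1000).astype(np.float32)); print(r)
Wh=np.array([onz(P,*p,.018)[:2] for p in h[:,0]]); print(cv2.minAreaRect((Wh*1000).astype(np.float32)))
for s in((385,237),(455,219)): print('stud',onz(P,*s,.012))
im,d,P=load('scene'); X=cloud(P,d); hsv=cv2.cvtColor(im,cv2.COLOR_RGB2HSV)
m=((hsv[...,0]<15)&(hsv[...,1]>130)&(hsv[...,2]>100))
for nm,(u0,u1,v0,v1) in {'tab':(440,490,240,290),'notch':(180,235,215,270)}.items():
    mm=np.zeros_like(m); mm[v0:v1,u0:u1]=m[v0:v1,u0:u1]; p=X[mm]; print(nm,mm.sum(),np.median(p,0),p.min(0),p.max(0))
w=np.zeros_like(m); w[215:275,180:240]=(hsv[215:275,180:240,2]>130); p=X[w]; b=p[(p[:,2]<.012)]; print('rack base',cv2.minAreaRect((b[:,:2]*1000).astype(np.float32)), p[p[:,2]>.04].mean(0))
E
python3 m1.py
python3 - <<'E'
import cv2
a=cv2.imread('pics/scene0.png')[205:280,175:245]; b=cv2.imread('pics/scene0.png')[240:290,435:495]
import numpy as np
a=cv2.resize(a,(420,450),interpolation=2);b=cv2.resize(b,(360,300),interpolation=2)
o=np.zeros((450,780,3),np.uint8);o[:,:420]=a;o[:300,420:]=b;cv2.imwrite('pics/crop.png',o)
E
```

```text
quad [[499, 302], [332, 343], [262, 107], [455, 51]]
[[ 0.7245 -0.0883]
 [ 0.5651 -0.1319]
 [ 0.504   0.0901]
 [ 0.6636  0.1338]]
((614.2301635742188, 0.90423583984375), (165.49827575683594, 230.3450164794922), 15.311967849731445)
((614.29931640625, 0.585052490234375), (166.61318969726562, 232.35369873046875), 15.511085510253906)
stud [ 0.61382172 -0.02551922  0.012     ]
stud [ 0.67757631 -0.00837788  0.012     ]
tab 661 [0.51779552 0.30219564 0.0129319 ] [ 0.4597067   0.11404116 -0.00506198] [1.17513767 0.34575198 1.04009852]
notch 266 [ 0.62516851 -0.31927007  0.05460086] [ 0.58178154 -0.38691242 -0.00398335] [ 0.63464086 -0.28864568  0.07140394]
rack base ((610.0885620117188, -315.4776306152344), (139.11343383789062, 122.78157043457031), 15.792954444885254) [ 0.61908087 -0.30646276  0.07214847]
```

View pics/crop.png

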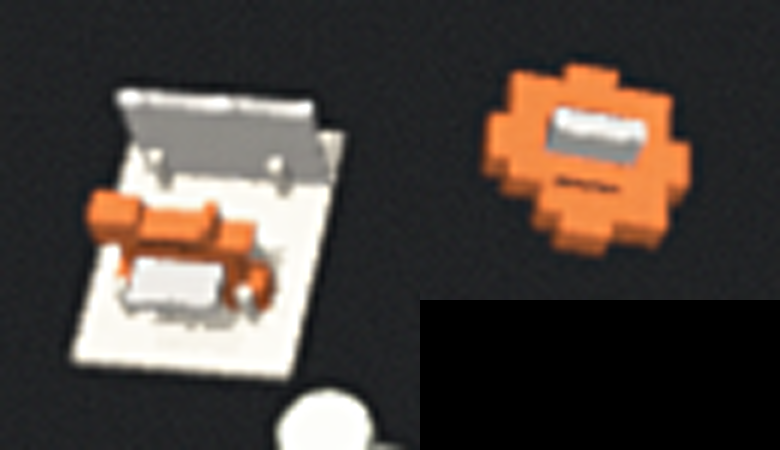

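View pics/side0.png

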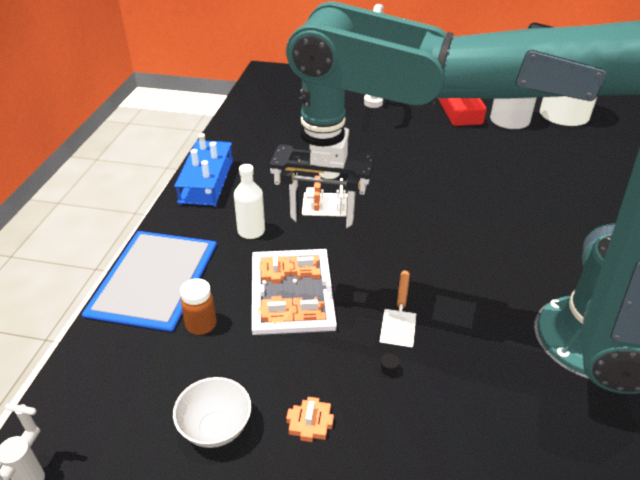

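The crop shows the notched tile standing with its lug facing +x, and the plate behind it. The tabbed tile's cut corner is at its lower left. The tray is at about (0.6143, 0.0006) with yaw 15.4°. The near stud works out to (+25.6, -25.0) mm in tray axes, which matches the stated 25.5, so both tiles need yaw 15.4-90 = -74.6°. I'm moving over the tabbed tile for a closer look.

```bash
python3 -m jog '[[[0,0,0],[-32,-250,0],-1],[[0,0,0],[-32,-250,0],-1],[[0,0,0],[-32,-250,0],-1],[[0,0,0],[-32,-250,0],-1],[[0,0,0],[-32,-250,0],-1]]' && python3 -m jog '[[[0,0,0],[0,-52,0],-1],[[0,0,0],[0,-52,0],-1],[[0,0,0],[0,-52,0],-1]]'
cat > look.py <<'E'
import sys
from h import *
o=robot.get_obs(); im,d,P=snap('wrist',sys.argv[1]); print(o['time'],o['tool_pos'],o['ee_rot'])
np.savez('pics/last.npz',im=im,d=d,M=P['mtx'],W=P['world_to_cam'])
E
python3 look.py w1.png
python3 - <<'E'
from h import *
z=np.load('pics/scene0.npz');P={'mtx':z['M'],'world_to_cam':z['W']};print('bottle base',onz(P,240,316,0),'top',onz(P,230,277,.18),'beaker',onz(P,148,215,.09))
E
```

```text
time: 0.65
tool_pos: [0.5176, 0.2497, 0.2052]
ee_rot: [3.141, 0.0, -0.0]
wrist_force: [1.3, -0.3, -0.7]
width: 0.0938
time: 0.95
tool_pos: [0.5177, 0.3009, 0.2046]
ee_rot: [3.14, 0.001, 0.003]
wrist_force: [-0.1, 0.6, -0.4]
width: 0.0938
0.95 [0.51766877 0.30091769 0.20456152] [3.14036542e+00 1.28002144e-03 2.59722518e-03]
bottle base [ 0.764145   -0.18735036  0.        ] top [ 0.75864912 -0.18306102  0.18      ] beaker [ 0.5993128  -0.46742214  0.09      ]
```

View pics/w1.png

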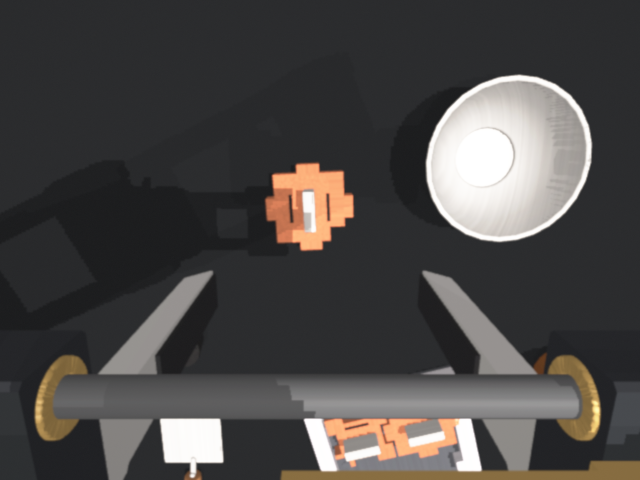

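The tile is at (309,207) with its lug near-vertical in the picture, and the cut corner is at lower right (335,237). The lug x direction is therefore about -90°.

```bash
cat > tile.py <<'E'
import sys
from h import *
# args: u0 u1 v0 v1 zunder : measure flat tile from last.npz
u0,u1,v0,v1=map(int,sys.argv[1:5]); zu=float(sys.argv[5])
z=np.load('pics/last.npz');im=z['im'];P={'mtx':z['M'],'world_to_cam':z['W']}
hsv=cv2.cvtColor(im,cv2.COLOR_RGB2HSV)
roi=np.zeros((480,640),np.uint8); roi[v0:v1,u0:u1]=1
def big(m): return max(cv2.findContours(m,0,1)[0],key=cv2.contourArea)[:,0]
def W(c,z): return (np.array([onz(P,*p,z)[:2] for p in c])*1000).astype(np.float32)
o=big(((hsv[...,1]>110)&(hsv[...,2]>70)).astype(np.uint8)*roi)
l=big(((hsv[...,1]<60)&(hsv[...,2]>150)).astype(np.uint8)*roi)
print('lug',cv2.minAreaRect(W(l,zu+.034)))
r=cv2.minAreaRect(W(o,zu+.014)); print('tile',r)
M=cv2.moments(W(o,zu+.014)); print('centroid',M['m10']/M['m00'],M['m01']/M['m00'],M['m00'])
E
python3 tile.py 255 365 155 260 0
```

```text
lug ((511.5817565917969, 303.99786376953125), (10.215860366821289, 37.22713088989258), 2.6887290477752686)
tile ((511.38653564453125, 303.53033447265625), (80.2474594116211, 81.31398010253906), 1.3825352191925049)
centroid 510.55336885186 304.5347445740654 4642.902471577283
```

```bash
python3 -m jog '[[[0,0,-2],[-6,-3,120],0],[[0,0,-2],[-6,-3,120],0],[[0,0,-2],[-6,-3,120],0],[[0,0,-2],[-6,-3,186],0],[[0,0,-2],[-6,-3,186],0]]' && python3 -m jog '[[[0,0,0],[0,0,0],0],[[0,0,0],[0,0,0],1],[[0,0,0],[0,0,0],1],[[0,0,0],[0,0,0],1],[[0,0,0],[0,0,0],1]]'
```

```text
time: 1.5
tool_pos: [0.5095, 0.2991, 0.0142]
ee_rot: [3.137, 0.008, 0.032]
wrist_force: [-3.8, 0.0, 35.4]
width: 0.0575
time: 2.0
tool_pos: [0.5128, 0.303, 0.0203]
ee_rot: [-3.141, -0.001, 0.035]
wrist_force: [-0.5, 0.6, -0.5]
width: 0.0186
```

```bash
python3 -m jog '[[[0,0,0],[0,0,0],1],[[0,0,0],[0,0,0],1],[[0,0,0],[0,0,0],1],[[0,0,0],[0,0,0],1]]' && python3 -m jog '[[[0,0,0],[0,0,-30],1],[[0,0,0],[0,0,-60],1],[[0,0,0],[0,0,-90],1],[[0,0,0],[0,0,-90],1]]'; python3 look.py w2.png
```

```text
time: 2.4
tool_pos: [0.5119, 0.3031, 0.0199]
ee_rot: [3.142, 0.001, 0.035]
wrist_force: [-3.0, -0.8, 5.3]
width: 0.0096
time: 2.8
tool_pos: [0.5155, 0.3044, 0.1141]
ee_rot: [-3.138, -0.01, 0.035]
wrist_force: [0.5, 1.2, -0.6]
width: 0.0093
2.8 [0.51548746 0.30436093 0.11409697] [-3.13777384 -0.00980495  0.03491768]
```

View pics/w2.png

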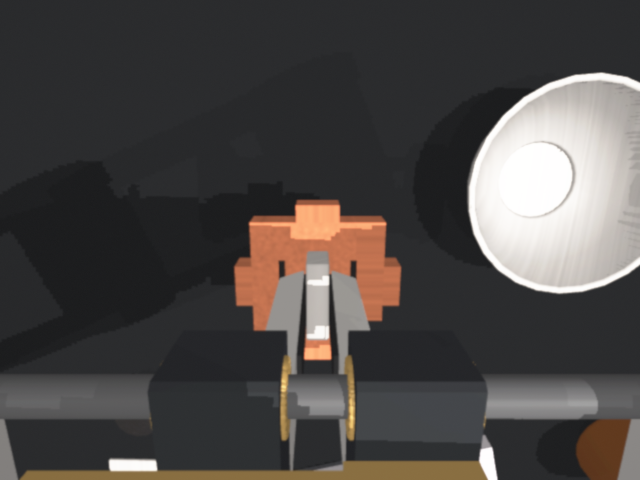

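The tile is held square, with its side tabs at (242,282) and (393,282). I'll check its offset along the lug and move over the tray.

```bash
python3 - <<'E'
from h import *
z=np.load('pics/last.npz');P={'mtx':z['M'],'world_to_cam':z['W']}
for p in((235,282),(400,282),(317,202)): print(onz(P,*p,.108))
E
python3 -m jog '[[[0,0,-7],[30,50,0],1],[[0,0,-13.4],[60,100,0],1],[[0,0,-13.4],[60,150,0],1],[[0,0,-13.4],[60,200,0],1],[[0,0,-13.4],[60,240,0],1]]' && python3 -m jog '[[[0,0,0],[-8,40,0],1],[[0,0,0],[-17,72,0],1],[[0,0,0],[-17,72,0],1],[[0,0,0],[-17,72,0],1]]'; python3 look.py w3.png
```

```text
[0.47772589 0.30563289 0.108     ]
[0.55643033 0.30799487 0.108     ]
[0.51543615 0.34542398 0.108     ]
time: 3.35
tool_pos: [0.5791, 0.0679, 0.1055]
ee_rot: [-3.141, 0.005, 0.269]
wrist_force: [0.9, -0.9, -1.4]
width: 0.0097
time: 3.75
tool_pos: [0.5818, -0.0045, 0.1065]
ee_rot: [-3.139, 0.004, 0.267]
wrist_force: [-0.8, 0.4, -2.6]
width: 0.01
3.75 [ 0.58182772 -0.0044929   0.10647747] [-3.13939622  0.00388433  0.26683979]
```

View pics/w3.png

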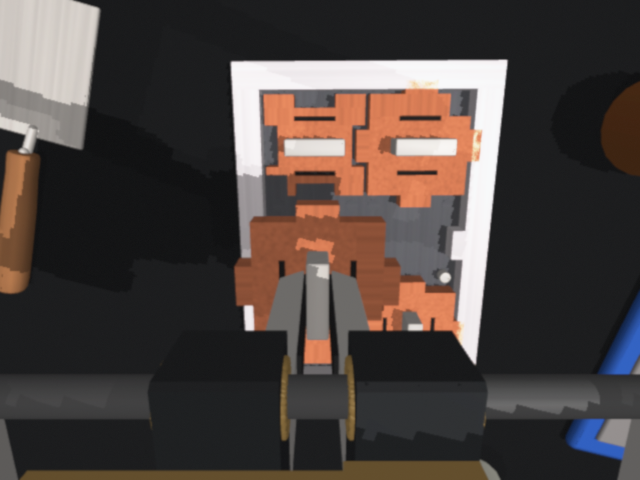

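The held tile hangs over the near place. The rim's outer corners are at (232,62) and (507,60), and the far stud is at (446,277). I'll use these to check the target.

```bash
python3 - <<'E'
from h import *
z=np.load('pics/last.npz');P={'mtx':z['M'],'world_to_cam':z['W']}
im=z['im']; g=cv2.cvtColor(im,cv2.COLOR_RGB2HSV); m=((g[...,2]>170)&(g[...,1]<40)).astype(np.uint8); m[:, :215]=0; m[330:]=0; m[:,515:]=0
ys,xs=np.nonzero(m[262:292,436:456]); s=np.array([xs.mean()+436,ys.mean()+262]); print('stud px',s)
S=onz(P,*s,.012)[:2]
c=max(cv2.findContours(m,0,1)[0],key=cv2.contourArea)[:,0]
A,B=[onz(P,*c[np.argmin(c@np.array(k))],.018)[:2] for k in((1,1),(-1,1))]; print('corners',A,B,np.linalg.norm(B-A))
th=np.arctan2(*(B-A)[::-1]); print('yaw',np.degrees(th)); ex=np.array([np.cos(th),np.sin(th)]);ey=np.array([-ex[1],ex[0]])
ctr=(A+B)/2-ey*.1165; print('ctr',ctr,'near',ctr-.033*ex,'far',ctr+.033*ex,'stud far',S, (S-ctr)@ex-.033,(S-ctr)@ey)
print('near from stud',S-.0585*ex+0*ey+.0255*ey-0*ex-.033*ex+0)
zt=.1065-.006
for p in((235,282),(400,282),(318,205)): print('tile',onz(P,*p,zt)[:2])
print(P['world_to_cam'][:3,:3])
E
```

```text
stud px [444.6835443  277.30379747]
corners [0.50338291 0.08978518] [0.66296074 0.13437132] 0.16568949207291395
yaw 15.610393165302245
ctr [ 6.14521338e-01 -1.24504886e-04] near [ 0.58273858 -0.00900462] far [0.64630409 0.00875561] stud far [ 0.67691006 -0.00821969] 0.024909064758977473 -0.024585047303387127
near from stud [ 0.58192324 -0.00828244]
tile [ 0.54480702 -0.01243255]
tile [0.62068807 0.00834993]
tile [0.57318962 0.03396036]
[[ 0.96479252  0.26299396 -0.00309516]
 [-0.25518966  0.93318408 -0.25307256]
 [-0.0636682   0.24495236  0.96744235]]
```

```bash
python3 -m jog '[[[0,0,0],[-1,4.5,20],1],[[0,0,0],[-1,4.5,40],1],[[0,0,0],[-1,4.5,52],1],[[0,0,0],[-1,4.5,58],1],[[0,0,0],[-1,4.5,58],1]]' && python3 -m jog '[[[0,0,0],[0,0,0],1],[[0,0,0],[0,0,0],1]]'; python3 -c "
from bench import robot;print(robot.get_obs())"
```

```text
time: 4.3
tool_pos: [0.5826, -0.0077, 0.0502]
ee_rot: [-3.141, 0.002, 0.27]
wrist_force: [-0.0, -0.2, -2.1]
width: 0.0095
time: 4.5
tool_pos: [0.5843, -0.0085, 0.0528]
ee_rot: [3.141, -0.002, 0.269]
wrist_force: [0.1, -0.5, -1.6]
width: 0.0094
{'time': 4.5, 'joint_positions': array([-1.11597340e-01,  2.38016802e-01,  1.50645201e+00,  1.45060997e-05,
        1.39471433e+00, -3.80678580e-01]), 'qvel': array([-0.00423077, -0.00370152, -0.00085133,  0.00074617,  0.00089671,
       -0.0023138 ]), 'joint_torque': array([ 7.68584129e-02, -3.92742705e+01, -2.89961010e+01,  6.77696150e-02,
        5.02780708e-02,  2.65531025e-04]), 'tool_pos': array([ 0.58427465, -0.00851621,  0.05275661]), 'ee_rot': array([ 3.14071066e+00, -2.24233222e-03,  2.69079705e-01]), 'wrist_force': array([ 0.07276119, -0.45700671, -1.56836661]), 'wrist_torque': array([-0.01403877, -0.00836315, -0.02870006]), 'width': 0.009397920378976049}
```

```bash
python3 -m jog '[[[0,0,0],[-2,0.7,0],1],[[0,0,0],[-2,0.7,6],1],[[0,0,0],[-2,0.7,10],1],[[0,0,0],[-2,0.7,14],1],[[0,0,0],[-2,0.7,14],1]]' && python3 -m jog '[[[0,0,0],[0,0,4],1],[[0,0,0],[0,0,8],1],[[0,0,0],[0,0,12],1],[[0,0,0],[0,0,15],1],[[0,0,0],[0,0,15],1]]'
```

```text
time: 5.0
tool_pos: [0.5808, -0.0098, 0.0363]
ee_rot: [-3.141, 0.002, 0.269]
wrist_force: [-0.5, 0.0, -2.8]
width: 0.0097
time: 5.5
tool_pos: [0.5816, -0.0098, 0.0239]
ee_rot: [3.142, 0.0, 0.269]
wrist_force: [-2.9, -0.3, 3.9]
width: 0.0098
```

Tool height is 23.9 mm, against 24 expected when seated, and the force is low, so it has dropped flush. Releasing.

```bash
python3 -m jog '[[[0,0,0],[0,0,0],0.3],[[0,0,0],[0,0,0],0.3],[[0,0,0],[0,0,0],0.3],[[0,0,0],[0,0,0],0.3]]' && python3 -m jog '[[[0,0,0],[0,0,-30],0.3],[[0,0,0],[0,0,-80],0.3],[[0,0,0],[0,0,-130],0.3],[[0,0,0],[0,0,-180],0],[[0,0,0],[0,0,-180],0]]' && python3 -m jog '[[[0,0,0],[0,0,0],0],[[0,0,0],[0,0,0],0]]'; python3 look.py w4.png
```

```text
time: 5.9
tool_pos: [0.5817, -0.0098, 0.0224]
ee_rot: [3.142, -0.0, 0.269]
wrist_force: [0.8, 0.4, -0.4]
width: 0.0325
time: 6.4
tool_pos: [0.5858, -0.0102, 0.2125]
ee_rot: [3.135, -0.016, 0.269]
wrist_force: [0.6, -0.3, -0.1]
width: 0.045
time: 6.6
tool_pos: [0.5808, -0.0098, 0.2004]
ee_rot: [-3.14, 0.003, 0.269]
wrist_force: [-0.4, 0.2, -0.6]
width: 0.047
6.6 [ 0.58075983 -0.00975493  0.20041427] [-3.14039256e+00  3.10462285e-03  2.68774669e-01]
```

View pics/w4.png

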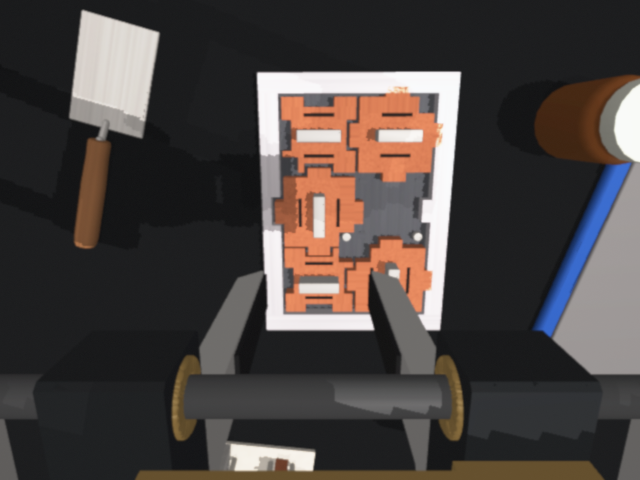

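The tabbed tile is seated, with its cut corner at the stud (346,237), flush and released. Next, the rack.

```bash
python3 -m jog '[[[0,0,0],[-38,250,-20],0],[[0,0,0],[-38,250,-20],0],[[0,0,0],[-38,250,-20],0],[[0,0,0],[-38,250,-20],0],[[0,0,0],[-38,250,-20],0]]' && python3 -m jog '[[[0,0,0],[0,40,0],0],[[0,0,0],[0,40,0],0],[[0,0,0],[0,40,0],0],[[0,0,0],[0,40,0],0]]'; python3 look.py w5.png
```

```text
time: 7.15
tool_pos: [0.6101, -0.2587, 0.2194]
ee_rot: [-3.138, 0.003, 0.269]
wrist_force: [1.7, 0.4, -0.2]
width: 0.0468
time: 7.55
tool_pos: [0.6213, -0.2945, 0.2208]
ee_rot: [-3.139, 0.002, 0.27]
wrist_force: [0.0, 0.6, 0.5]
width: 0.047
7.55 [ 0.62125018 -0.29449592  0.22079488] [-3.13919798e+00  1.52453007e-03  2.69812694e-01]
```

View pics/w5.png

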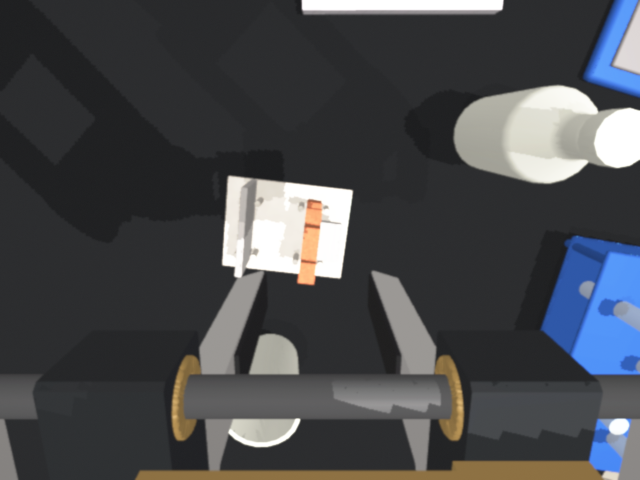

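The rack base corners are at (228,177), (352,190), (342,278) and (223,266). The tile's orange top edge runs from (313,201) to (307,284), with the plate at (245,230).

```bash
python3 - <<'E'
from h import *
z=np.load('pics/last.npz');P={'mtx':z['M'],'world_to_cam':z['W']}
im=z['im']; g=cv2.cvtColor(im,cv2.COLOR_RGB2HSV)
m=((g[...,1]>110)&(g[...,2]>70)&(g[...,0]<20)).astype(np.uint8); m2=np.zeros_like(m); m2[190:295,285:335]=m[190:295,285:335]
c=max(cv2.findContours(m2,0,1)[0],key=cv2.contourArea)[:,0]
W=lambda c,z:(np.array([onz(P,*p,z)[:2] for p in c])*1000).astype(np.float32)
r=cv2.minAreaRect(W(c,.067)); print('tile top',r, cv2.boxPoints(r).round(1).tolist())
q=W([(228,177),(352,190),(342,278),(223,266)],.004); print('rack',q.round(1).tolist(),q.mean(0))
e=q[1]-q[0]+q[2]-q[3]; t=np.degrees(np.arctan2(e[1],e[0])); f=q[0]-q[3]+q[1]-q[2]; print('yaw',t,np.degrees(np.arctan2(f[1],f[0]))-90, np.linalg.norm(e)/2,np.linalg.norm(f)/2)
X=cloud(P,z['d'])[m2>0]; print('cloud top',X[X[:,2]>.055].mean(0),X[:,2].max())
s=np.zeros_like(im);cv2.imwrite('pics/w5c.png',cv2.resize(im[165:295,210:365,::-1],None,fx=4,fy=4,interpolation=cv2.INTER_CUBIC))
E
```

```text
tile top ((621.1296997070312, -315.90374755859375), (15.7084321975708, 73.57319641113281), 10.790853500366211) [[606.5, -281.20001220703125], [620.2999877929688, -353.5], [635.7000122070312, -350.6000061035156], [622.0, -278.29998779296875]]
rack [[532.9000244140625, -290.3999938964844], [650.7999877929688, -270.8999938964844], [666.9000244140625, -360.0], [547.2000122070312, -379.70001220703125]] [ 599.4385 -325.2458]
yaw 9.378018 9.631294 120.42562 90.45395
cloud top [ 0.62377364 -0.32616263  0.0643151 ] 0.3990437554515018
```

View pics/w5c.png

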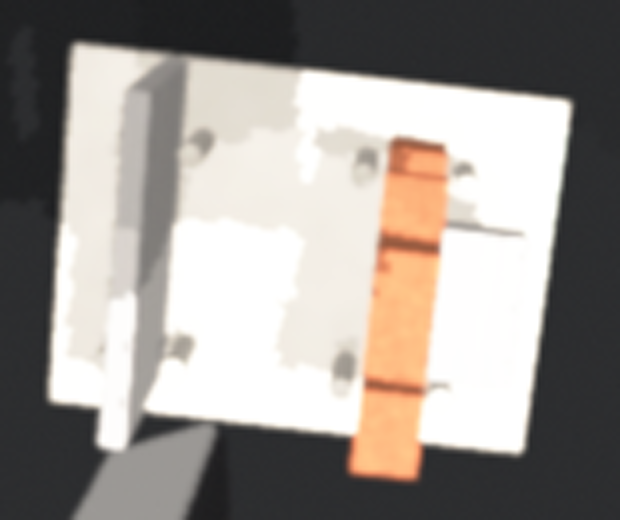

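```bash
python3 - <<'E'
from h import *
z=np.load('pics/last.npz');P={'mtx':z['M'],'world_to_cam':z['W']}
ey=np.array([-.165,.986])
f=lambda a,b:(210+a/4,165+b/4)
E=onz(P,*f(385,478),.067)[:2]; print('end',E,'centre',E+ey*.0315)
C=onz(P,*f(418,178),.067)[:2]; print('cut edge',C,'centre',C-ey*.018)
N=onz(P,*f(410,240),.067)[:2]; print('notch far edge',N,'centre',N-ey*.013)
M=onz(P,*f(394,383),.067)[:2]; print('notch near edge',M,'centre',M+ey*.013)
L=onz(P,*f(480,310),.0405)[:2]; print('lug?',L)
E
```

```text
end [ 0.62871    -0.35207229] centre [ 0.6235125  -0.32101329]
cut edge [ 0.61819714 -0.28684477] centre [ 0.62116714 -0.30459277]
notch far edge [ 0.62005265 -0.299884  ] centre [ 0.62219765 -0.312702  ]
notch near edge [ 0.62497462 -0.33081524] centre [ 0.62282962 -0.31799724]
lug? [ 0.64093377 -0.31748553]
```

The rack is at (0.5994, -0.3252) with yaw 9.5° and measures 120.4 x 90.5 mm, as given. That puts the tile slot at (0.624, -0.321), and the tile's end edge gives the same centre.

```bash
python3 -m jog '[[[0,0,6],[-5,26,0],0],[[0,0,6],[-5,26,40],0],[[0,0,6],[-5,26,80],0],[[0,0,6],[-5,26,110],0],[[0,0,6],[-5,26,130],0]]' && python3 -m jog '[[[0,0,0],[0,0,0],0],[[0,0,0],[0,0,0],0],[[0,0,0],[0,0,0],0]]'
```

```text
time: 8.1
tool_pos: [0.6226, -0.3195, 0.0892]
ee_rot: [-3.139, 0.003, 0.166]
wrist_force: [-0.2, 0.4, 0.8]
width: 0.0472
time: 8.4
tool_pos: [0.625, -0.3222, 0.0951]
ee_rot: [3.139, -0.003, 0.165]
wrist_force: [-0.6, -0.0, 0.3]
width: 0.0474
```

```bash
python3 -m jog '[[[0,0,0],[-1,-1,20],0],[[0,0,0],[-1,-1,32],0],[[0,0,0],[-1,-1,40],0],[[0,0,0],[-1,-1,44],0],[[0,0,0],[-1,-1,46],0]]' && python3 -m jog '[[[0,0,0],[0,0,0],0],[[0,0,0],[0,0,0],0.3],[[0,0,0],[0,0,0],0.5],[[0,0,0],[0,0,0],1],[[0,0,0],[0,0,0],1]]' && python3 -m jog '[[[0,0,0],[0,0,0],1],[[0,0,0],[0,0,0],1],[[0,0,0],[0,0,0],1],[[0,0,0],[0,0,0],1]]'
```

```text
time: 8.9
tool_pos: [0.6225, -0.3215, 0.046]
ee_rot: [-3.141, 0.0, 0.164]
wrist_force: [0.7, 0.2, 0.9]
width: 0.0467
time: 9.4
tool_pos: [0.6226, -0.3215, 0.0465]
ee_rot: [3.141, -0.0, 0.164]
wrist_force: [-0.0, -0.7, 0.1]
width: 0.0183
time: 9.8
tool_pos: [0.6226, -0.3215, 0.0464]
ee_rot: [3.141, -0.0, 0.164]
wrist_force: [-0.3, -0.5, -0.2]
width: 0.0139
```

```bash
python3 -m jog '[[[0,0,0],[0,0,-15],1],[[0,0,0],[0,0,-35],1],[[0,0,0],[0,0,-65],1],[[0,0,0],[0,0,-95],1],[[0,0,0],[0,0,-110],1]]' && python3 -m jog '[[[0,0,0],[-30,0,0],1],[[0,0,0],[-70,-15,0],1],[[0,0,0],[-110,-35,0],1],[[0,0,0],[-135,-60,0],1],[[0,0,0],[-135,-80,0],1]]' && python3 -m jog '[[[0,0,0],[0,0,0],1],[[0,0,0],[0,0,0],1]]'; python3 look.py w6.png
```

```text
time: 10.3
tool_pos: [0.6236, -0.3221, 0.1606]
ee_rot: [3.138, -0.004, 0.164]
wrist_force: [0.6, -0.6, -1.8]
width: 0.0137
time: 10.8
tool_pos: [0.4727, -0.2639, 0.1559]
ee_rot: [-3.141, 0.002, 0.161]
wrist_force: [1.5, 0.0, -2.9]
width: 0.0139
time: 11.0
tool_pos: [0.4764, -0.2647, 0.1564]
ee_rot: [3.141, -0.0, 0.165]
wrist_force: [0.0, -1.0, -1.5]
width: 0.0133
11.0 [ 0.47635998 -0.26472155  0.15641609] [ 3.14067917e+00 -2.91174746e-04  1.64626593e-01]
```

View pics/w6.png

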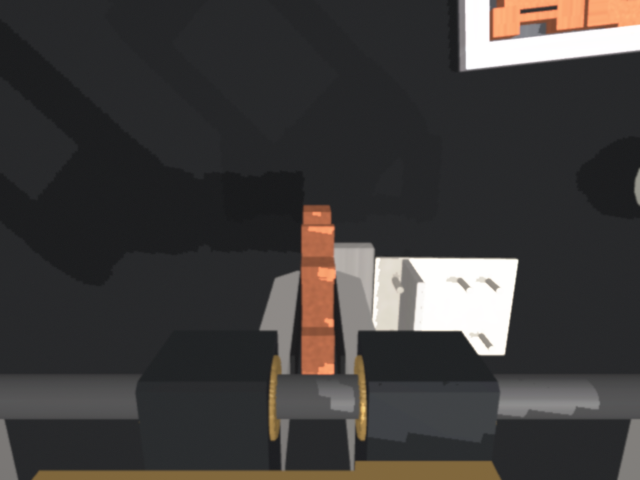

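The tile is held upright with its lug on the +x side at (355,258), above the clear bench. I'll set it on its edge, let go, then push its top over from the lug side.

```bash
python3 -m jog '[[[0,0,0],[0,0,30],1],[[0,0,0],[0,0,65],1],[[0,0,0],[0,0,90],1],[[0,0,0],[0,0,104],1],[[0,0,0],[0,0,106],1]]' && python3 -m jog '[[[0,0,0],[0,0,1],1],[[0,0,0],[0,0,3],1],[[0,0,0],[0,0,5],1],[[0,0,0],[0,0,7],1],[[0,0,0],[0,0,7],1]]'
```

```text
time: 11.55
tool_pos: [0.4753, -0.2643, 0.0477]
ee_rot: [-3.138, 0.003, 0.164]
wrist_force: [0.5, 0.4, -1.8]
width: 0.0136
time: 12.05
tool_pos: [0.4763, -0.2646, 0.0434]
ee_rot: [3.141, -0.0, 0.164]
wrist_force: [-0.1, -0.1, -2.8]
width: 0.0138
```

```bash
python3 -m jog '[[[0,0,0],[0,0,0.5],1],[[0,0,0],[0,0,1],1],[[0,0,0],[0,0,1],1]]' && python3 -m jog '[[[0,0,0],[0,0,0],0.55],[[0,0,0],[0,0,0],0.5],[[0,0,0],[0,0,0],0.5],[[0,0,0],[0,0,-3],0.5],[[0,0,0],[0,0,-8],0.5]]' && python3 -m jog '[[[0,0,0],[0,0,-15],0.5],[[0,0,0],[0,0,-35],0.5],[[0,0,0],[0,0,-65],1],[[0,0,0],[0,0,-65],1]]'
python3 - <<'E'
from h import *
im,d,P=snap('wrist'); np.savez('pics/last.npz',im=im,d=d,M=P['mtx'],W=P['world_to_cam'])
g=cv2.cvtColor(im,cv2.COLOR_RGB2HSV); m=(g[...,1]>110)&(g[...,2]>60)&(g[...,0]<20)
X=cloud(P,d)[m&(d>0)]; X=X[(abs(X[:,0]-.47)<.08)&(abs(X[:,1]+.26)<.06)]; print(len(X),X.min(0),X.max(0),np.median(X,0))
E
```

```text
time: 12.35
tool_pos: [0.4763, -0.2646, 0.0424]
ee_rot: [3.141, -0.0, 0.164]
wrist_force: [0.4, -0.5, -1.0]
width: 0.0137
time: 12.85
tool_pos: [0.4761, -0.2645, 0.0502]
ee_rot: [-3.141, 0.0, 0.164]
wrist_force: [-0.7, 0.6, -0.5]
width: 0.0236
time: 13.25
tool_pos: [0.4792, -0.2665, 0.1216]
ee_rot: [3.134, -0.008, 0.164]
wrist_force: [1.3, -0.8, 1.4]
width: 0.0108
9280 [ 0.42911296 -0.31912683 -0.00290993] [ 0.50430557 -0.23114845  0.24744263] [ 0.47718356 -0.24616243  0.2429898 ]
```

```bash
python3 - <<'E'
from h import *
z=np.load('pics/last.npz');P={'mtx':z['M'],'world_to_cam':z['W']};im,d=z['im'],z['d']
g=cv2.cvtColor(im,cv2.COLOR_RGB2HSV); m=(g[...,1]>110)&(g[...,2]>60)&(g[...,0]<20)
X=cloud(P,d)[m&(d>0)]; X=X[(abs(X[:,0]-.47)<.08)&(abs(X[:,1]+.26)<.06)&(X[:,2]<.1)]; print(len(X),X.min(0),X.max(0),np.median(X,0)); t=X[X[:,2]>.06]; print(len(t),t.mean(0),t.min(0),t.max(0))
E
python3 -m jog '[[[0,0,0],[20,0,0],1],[[0,0,0],[45,0,0],1],[[0,0,0],[45,0,20],1],[[0,0,0],[45,0,45],1],[[0,0,0],[45,0,57],1]]' && python3 -m jog '[[[0,0,0],[0,0,0],1],[[0,0,0],[0,0,2],1],[[0,0,0],[0,0,2],1]]'
```

```text
2530 [ 0.46467799 -0.31912683 -0.00290993] [ 0.4949635  -0.23114845  0.06360878] [ 0.47662751 -0.25912597  0.05384344]
733 [ 0.47962065 -0.27434755  0.06177553] [ 0.46750311 -0.29524704  0.06001522] [ 0.48853003 -0.24459881  0.06360878]
time: 13.8
tool_pos: [0.5189, -0.256, 0.0547]
ee_rot: [-3.138, 0.004, 0.164]
wrist_force: [-1.0, 0.1, 0.6]
width: 0.0006
time: 14.1
tool_pos: [0.5212, -0.2577, 0.0573]
ee_rot: [3.14, -0.001, 0.164]
wrist_force: [-0.2, -0.2, -0.2]
width: 0.0005
```

It's standing. Now the push.

```bash
python3 -m jog '[[[0,0,0],[-8,0,2],1],[[0,0,0],[-16,0,2],1],[[0,0,0],[-24,0,2],1],[[0,0,0],[-29,0,2],1],[[0,0,0],[-34,0,2],1]]' && python3 -m jog '[[[0,0,0],[-5,0,0],1],[[0,0,0],[-10,0,0],1],[[0,0,0],[-14,0,0],1],[[0,0,0],[-18,0,0],1],[[0,0,0],[-20,0,0],1]]' && python3 -m jog '[[[0,0,0],[0,0,-40],1],[[0,0,0],[0,0,-90],1],[[0,0,0],[-30,0,-140],0],[[0,0,0],[-50,0,-140],0],[[0,0,0],[-50,0,-140],0]]'&& python3 -m jog '[[[0,0,0],[0,0,0],0],[[0,0,0],[0,0,0],0]]'
python3 - <<'E'
from h import *
o=robot.get_obs(); im,d,P=snap('wrist','w7.png'); np.savez('pics/last.npz',im=im,d=d,M=P['mtx'],W=P['world_to_cam']); print(o['tool_pos'],o['ee_rot'])
g=cv2.cvtColor(im,cv2.COLOR_RGB2HSV); m=(g[...,1]>110)&(g[...,2]>60)&(g[...,0]<20)
C=cloud(P,d); k=m&(d>0)&(C[...,2]<.1)&(C[...,1]<-.15)&(C[...,0]<.53); v,u=np.nonzero(k);X=C[k]; print(len(X),X.min(0),X.max(0),np.median(X,0),u.min(),u.max(),v.min(),v.max())
E
```

```text
time: 14.6
tool_pos: [0.4865, -0.263, 0.0545]
ee_rot: [3.141, -0.0, 0.164]
wrist_force: [-0.1, 0.5, 0.0]
width: 0.0007
time: 15.1
tool_pos: [0.4666, -0.2659, 0.0536]
ee_rot: [-3.141, 0.001, 0.164]
wrist_force: [0.4, 0.1, -0.2]
width: 0.0008
time: 15.6
tool_pos: [0.4173, -0.2754, 0.197]
ee_rot: [3.137, -0.003, 0.162]
wrist_force: [0.9, 0.1, -0.3]
width: 0.021
time: 15.8
tool_pos: [0.418, -0.2735, 0.1923]
ee_rot: [-3.139, 0.002, 0.164]
wrist_force: [-0.3, -0.1, 0.3]
width: 0.0374
[ 0.41800228 -0.27354759  0.19226515] [-3.13893214e+00  1.70222221e-03  1.64430064e-01]
3017 [ 0.40208707 -0.31049063 -0.00310595] [ 0.47656293 -0.23363372  0.01549086] [ 0.43367998 -0.26374447  0.01266348] 301 376 175 248
```

The tile now lies flat: its top is at about 13 mm and it spans about 63 mm. I'll measure it.

```bash
python3 tile.py 285 395 160 262 0; python3 - <<'E'
from h import *
z=np.load('pics/last.npz');P={'mtx':z['M'],'world_to_cam':z['W']};C=cloud(P,z['d']);g=cv2.cvtColor(z['im'],cv2.COLOR_RGB2HSV)
k=(C[...,2]>.025)&(C[...,2]<.05)&(abs(C[...,0]-.435)<.04)&(abs(C[...,1]+.265)<.05); print('lug cloud',k.sum(),C[k].mean(0),C[k].max(0))
c=np.array([.4363,-.2666])
# cut corner: orange occupancy at the four corners, yaw a
for a in(9.4,):
  e=np.array([np.cos(np.radians(a)),np.sin(np.radians(a))]);n=np.array([-e[1],e[0]])
  for s in(1,-1):
    for t in(1,-1):
      p=c+.026*(s*e+t*n); u,v=proj(P,[*p,.014]); print(s,t,(u.round(),v.round()),g[int(round(v)),int(round(u))])
E
```

```text
lug ((437.0592346191406, -268.68206787109375), (10.611468315124512, 37.58926010131836), 8.855244636535645)
tile ((437.2919006347656, -269.343017578125), (65.23066711425781, 65.60702514648438), 9.382099151611328)
centroid 436.7574066455743 -267.03664665537764 2292.670971863903
lug cloud 513 [ 0.43742297 -0.26872462  0.03260554] [ 0.44518498 -0.25130198  0.03501257]
1 1 (np.float64(368.0), np.float64(180.0)) [ 14 123 254]
1 -1 (np.float64(366.0), np.float64(238.0)) [ 16 116 255]
-1 1 (np.float64(308.0), np.float64(180.0)) [110  16  49]
-1 -1 (np.float64(308.0), np.float64(238.0)) [ 16 114 255]
```

It lies flat with lug up: the centre is (0.4372, -0.2688), the lug x axis is at 99.3°, and the corner at -e/+n is missing, as expected. The wrist range means I must grasp with the tool turned by -180° so that I can place at yaw 15.4°.

```bash
A='' ; python3 -m jog '[[[0,0,8.5],[0,0,0],0],[[0,0,17],[0,0,0],0],[[0,0,25.5],[0,0,0],0],[[0,0,34],[0,0,0],0],[[0,0,42],[0,0,0],0]]' | tail -4 && python3 -m jog '[[[0,0,8.5],[0,0,0],0],[[0,0,17],[0,0,0],0],[[0,0,25.5],[0,0,0],0],[[0,0,34],[0,0,0],0],[[0,0,42],[0,0,0],0]]' && python3 -m jog '[[[0,0,8.5],[0,0,0],0],[[0,0,17],[0,0,0],0],[[0,0,25.5],[0,0,0],0],[[0,0,34],[0,0,0],0],[[0,0,42],[0,0,0],0]]' && python3 -m jog '[[[0,0,8.5],[0,0,0],0],[[0,0,17],[0,0,0],0],[[0,0,25.5],[0,0,0],0],[[0,0,34],[0,0,0],0],[[0,0,42],[0,0,0],0]]' && python3 -m jog '[[[0,0,8],[0,0,0],0],[[0,0,12],[0,0,0],0],[[0,0,12],[0,0,0],0],[[0,0,12],[0,0,0],0],[[0,0,12],[0,0,0],0]]'
```

```text
tool_pos: [0.4183, -0.2736, 0.1924]
ee_rot: [-3.141, 0.003, -0.574]
wrist_force: [1.2, -0.4, 0.3]
width: 0.0469
time: 16.85
tool_pos: [0.4183, -0.2736, 0.1925]
ee_rot: [3.14, 0.003, -1.307]
wrist_force: [-0.7, 0.6, 0.1]
width: 0.0471
time: 17.35
tool_pos: [0.4183, -0.2736, 0.1925]
ee_rot: [3.139, 0.001, -2.04]
wrist_force: [-0.2, 0.2, -0.0]
width: 0.0468
time: 17.85
tool_pos: [0.4183, -0.2736, 0.1925]
ee_rot: [3.139, -0.001, -2.773]
wrist_force: [-0.1, 0.6, 0.4]
width: 0.0467
time: 18.35
tool_pos: [0.4181, -0.274, 0.1936]
ee_rot: [3.141, -0.001, -2.976]
wrist_force: [0.2, -1.1, -0.2]
width: 0.0467
```

```bash
python3 -m jog '[[[0,0,0],[-20,2,40],0],[[0,0,0],[-20,2,80],0],[[0,0,0],[-20,2,115],0],[[0,0,0],[-20,2,140],0],[[0,0,0],[-20,2,150],0]]' && python3 -m jog '[[[0,0,0],[0,0,6],0],[[0,0,0],[0,0,12],0],[[0,0,0],[0,0,18],0],[[0,0,0],[0,0,22],0],[[0,0,0],[0,0,22],0]]'
```

```text
time: 18.85
tool_pos: [0.4357, -0.2674, 0.0408]
ee_rot: [3.137, -0.004, -2.977]
wrist_force: [-0.2, 0.2, -0.3]
width: 0.0469
time: 19.35
tool_pos: [0.4375, -0.269, 0.0222]
ee_rot: [-3.142, 0.0, -2.978]
wrist_force: [0.9, -1.0, -0.1]
width: 0.047
```

```bash
python3 -m jog '[[[0,0,0],[0,0,2],0.3],[[0,0,0],[0,0,2],0.6],[[0,0,0],[0,0,2],1],[[0,0,0],[0,0,2],1],[[0,0,0],[0,0,2],1]]' && python3 -m jog '[[[0,0,0],[0,0,0],1],[[0,0,0],[0,0,0],1],[[0,0,0],[0,0,0],1],[[0,0,0],[0,0,0],1]]' && python3 -m jog '[[[0,0,0],[0,0,-15],1],[[0,0,0],[0,0,-45],1],[[0,0,0],[0,0,-80],1],[[0,0,0],[0,0,-105],1],[[0,0,0],[0,0,-110],1]]'
```

```text
time: 19.85
tool_pos: [0.4373, -0.2691, 0.0204]
ee_rot: [-3.141, -0.0, -2.977]
wrist_force: [-1.3, -0.4, 1.3]
width: 0.0106
time: 20.25
tool_pos: [0.4372, -0.2691, 0.0204]
ee_rot: [-3.141, -0.0, -2.978]
wrist_force: [-2.9, -0.2, 2.4]
width: 0.0094
time: 20.75
tool_pos: [0.4395, -0.27, 0.1335]
ee_rot: [-3.137, 0.005, -2.977]
wrist_force: [0.0, 0.4, -1.9]
width: 0.0095
```

```bash
python3 -m jog '[[[0,0,-8.5],[0,0,0],1],[[0,0,-17],[0,0,0],1],[[0,0,-25.5],[0,0,0],1],[[0,0,-34],[0,0,0],1],[[0,0,-42],[0,0,0],1]]' | tail -4 && python3 -m jog '[[[0,0,-8.5],[0,0,0],1],[[0,0,-17],[0,0,0],1],[[0,0,-25.5],[0,0,0],1],[[0,0,-34],[0,0,0],1],[[0,0,-42],[0,0,0],1]]'|tail -3 && python3 -m jog '[[[0,0,-8.5],[0,0,0],1],[[0,0,-17],[0,0,0],1],[[0,0,-25.5],[0,0,0],1],[[0,0,-34],[0,0,0],1],[[0,0,-42],[0,0,0],1]]' |tail -3&& python3 -m jog '[[[0,0,-8.5],[0,0,0],1],[[0,0,-17],[0,0,0],1],[[0,0,-25.5],[0,0,0],1],[[0,0,-34],[0,0,0],1],[[0,0,-42],[0,0,0],1]]' |tail -3&& python3 -m jog '[[[0,0,-8.5],[0,0,0],1],[[0,0,-17],[0,0,0],1],[[0,0,-18],[0,0,0],1],[[0,0,-18],[0,0,0],1],[[0,0,-18],[0,0,0],1]]'
```

```text
tool_pos: [0.4368, -0.2681, 0.1278]
ee_rot: [3.138, 0.001, -2.238]
wrist_force: [-0.5, 0.0, -2.7]
width: 0.0097
ee_rot: [3.14, 0.003, -1.505]
wrist_force: [0.0, -0.6, -1.8]
width: 0.01
ee_rot: [-3.141, 0.003, -0.772]
wrist_force: [0.3, 0.8, -0.7]
width: 0.0096
ee_rot: [-3.139, 0.002, -0.039]
wrist_force: [-0.3, 0.8, -2.3]
width: 0.0099
time: 23.25
tool_pos: [0.4372, -0.2687, 0.1293]
ee_rot: [-3.141, 0.001, 0.267]
wrist_force: [-0.5, -0.5, -1.2]
width: 0.0101
```

```bash
python3 -m jog '[[[0,0,0],[36,-28,0],1],[[0,0,0],[72,-56,0],1],[[0,0,0],[108,-84,0],1],[[0,0,0],[144,-112,0],1],[[0,0,0],[180,-140,0],1]]' |tail -5 && python3 -m jog '[[[0,0,0],[36,-28,0],1],[[0,0,0],[72,-56,0],1],[[0,0,0],[95,-73,0],1],[[0,0,0],[95,-73,0],1],[[0,0,0],[95,-73,0],1]]'
python3 - <<'E'
from h import *
o=robot.get_obs(); im,d,P=snap('wrist','w8.png'); np.savez('pics/last.npz',im=im,d=d,M=P['mtx'],W=P['world_to_cam']); print(o['tool_pos'],o['ee_rot'])
zt=o['tool_pos'][2]-.0204+.014
g=cv2.cvtColor(im,cv2.COLOR_RGB2HSV); C=cloud(P,d)
k=((g[...,1]>90)&(g[...,2]>50)&(g[...,0]<20)&(abs(C[...,2]-zt)<.012)&(np.hypot(C[...,0]-.646,C[...,1]-.009)<.06)).astype(np.uint8)
th=.2695; ex=np.array([np.cos(th),np.sin(th)]);ey=np.array([-ex[1],ex[0]])
v,u=np.nonzero(k); W=np.array([onz(P,a,b,zt)[:2] for a,b in zip(u,v)])-o['tool_pos'][:2]
a=W@ex*1000;b=W@ey*1000; print('rel TCP: x',np.percentile(a,[0.3,99.7]),'y',np.percentile(b,[0.3,99.7]),len(a))
E
```

```text
time: 23.75
tool_pos: [0.5747, -0.0846, 0.1301]
ee_rot: [3.141, -0.0, 0.267]
wrist_force: [0.3, 0.1, -1.6]
width: 0.0095
time: 24.25
tool_pos: [0.6459, 0.0098, 0.1294]
ee_rot: [3.141, 0.001, 0.269]
wrist_force: [-0.8, -0.7, -1.7]
width: 0.0099
[0.64585482 0.00977758 0.12940769] [3.14143082e+00 1.47715832e-03 2.69079673e-01]
rel TCP: x [-29.60080106  32.64145115] y [-22.24654     34.64652825] 6867
```

```bash
python3 -m jog '[[[0,0,0],[-0.7,1.4,20],1],[[0,0,0],[-0.7,1.4,40],1],[[0,0,0],[-0.7,1.4,60],1],[[0,0,0],[-0.7,1.4,75],1],[[0,0,0],[-0.7,1.4,80],1]]' |tail -5 && python3 -m jog '[[[0,0,0],[0,0,0],1],[[0,0,0],[0,0,0],1],[[0,0,0],[0,0,0],1]]'
```

```text
time: 24.8
tool_pos: [0.6439, 0.0068, 0.048]
ee_rot: [-3.14, 0.004, 0.267]
wrist_force: [-0.1, 0.2, -1.7]
width: 0.0094
time: 25.1
tool_pos: [0.6467, 0.0077, 0.0518]
ee_rot: [3.141, -0.003, 0.269]
wrist_force: [0.2, 0.2, -2.1]
width: 0.0096
```

```bash
python3 -m jog '[[[0,0,0],[-0.5,-0.5,5],1],[[0,0,0],[-0.5,-0.5,10],1],[[0,0,0],[-0.5,-0.5,13],1],[[0,0,0],[-0.5,-0.5,13],1],[[0,0,0],[-0.5,-0.5,13],1]]' |tail -5 && python3 -m jog '[[[0,0,0],[0,0,4],1],[[0,0,0],[0,0,8],1],[[0,0,0],[0,0,12],1],[[0,0,0],[0,0,14],1],[[0,0,0],[0,0,14],1]]'
```

```text
time: 25.6
tool_pos: [0.645, 0.0083, 0.0369]
ee_rot: [-3.141, 0.0, 0.269]
wrist_force: [-0.2, -0.8, -2.0]
width: 0.0094
time: 26.1
tool_pos: [0.645, 0.0082, 0.0243]
ee_rot: [3.142, -0.0, 0.269]
wrist_force: [-2.7, 0.4, 3.7]
width: 0.0099
```

Tool height is 24.3 mm, against 24.4 expected when seated. I'll release and check.

```bash
python3 -m jog '[[[0,0,0],[0,0,0],0.3],[[0,0,0],[0,0,0],0.3],[[0,0,0],[0,0,0],0.3],[[0,0,0],[0,0,0],0.3]]' && python3 -m jog '[[[0,0,0],[0,0,-30],0.3],[[0,0,0],[0,0,-80],0.3],[[0,0,0],[-30,0,-130],0.3],[[0,0,0],[-30,0,-190],0],[[0,0,0],[-30,0,-190],0]]' && python3 -m jog '[[[0,0,0],[0,0,0],0],[[0,0,0],[0,0,0],0],[[0,0,0],[0,0,0],0]]'; python3 look.py w9.png; python3 - <<'E'
from h import *
z=np.load('pics/last.npz');P={'mtx':z['M'],'world_to_cam':z['W']};C=cloud(P,z['d'])
g=cv2.cvtColor(z['im'],cv2.COLOR_RGB2HSV); k=(g[...,1]>110)&(g[...,2]>70)&(g[...,0]<20)
ex=np.array([.9639,.2662]);ey=np.array([-.2662,.9639]);R=(C[...,:2]-np.array([.6143,.0004]))@np.stack([ex,ey],1)*1000
for i in(-33,33):
  for j in(-75,0,75):
    q=k&(abs(R[...,0]-i)<28)&(abs(R[...,1]-j)<28)&(C[...,2]<.03); print(i,j,q.sum(),'height',np.median(C[q][:,2]).round(4))
E
```

```text
time: 26.5
tool_pos: [0.6451, 0.0082, 0.023]
ee_rot: [-3.142, -0.0, 0.269]
wrist_force: [-0.2, -0.3, 0.5]
width: 0.0329
time: 27.0
tool_pos: [0.6177, -0.0001, 0.2204]
ee_rot: [3.138, -0.01, 0.269]
wrist_force: [0.0, 0.3, 0.7]
width: 0.0451
time: 27.3
tool_pos: [0.6152, 0.0004, 0.2101]
ee_rot: [-3.14, 0.005, 0.269]
wrist_force: [-0.1, 0.2, 0.0]
width: 0.0468
27.3 [6.15201884e-01 3.89000756e-04 2.10087345e-01] [-3.13985551  0.00461304  0.26885177]
-33 -75 1463 height 0.0168
-33 0 2879 height 0.0168
-33 75 2624 height 0.0167
33 -75 2022 height 0.0169
33 0 2739 height 0.0168
33 75 3021 height 0.0169
```

View pics/w9.png

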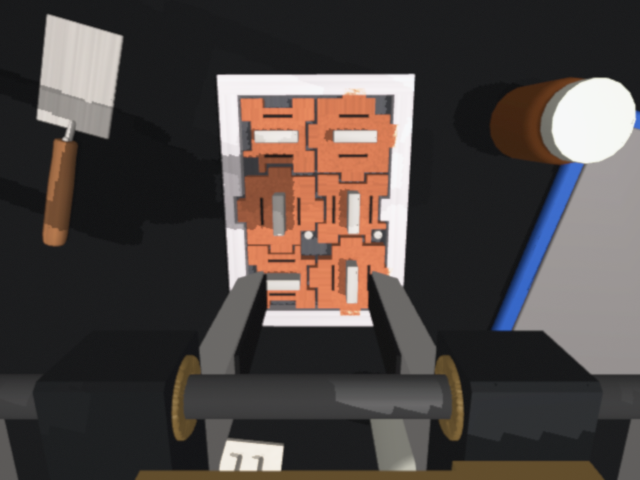

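Both tiles are flush: depth reads 16.8 mm for all six tiles. The studs show in the cut corners at (309,236) and (378,236), and the gripper is clear.

```bash
python3 -c "
from bench import close_job; print(close_job())"
```

```text
the job is handed in; nothing more can be done
None
```

Both tiles are seated flush in their places and released, and I handed the job in at 27.3 s of robot time (limit 72 s).

- **Tabbed tile:** I picked it up by its lug and fitted it in the near place on the first try. The studs were visible in the wrist picture at the +x/−y corner of each place, so I did not need to try the other rotations.
- **Notched tile:** I lifted it from the rack and stood it on the clear bench, let go, and pushed it over so it lay flat with the lug up. I then took it by the lug, turned it, and fitted it in the far place on the first try.
- **Last checks:** Depth gave 16.7–16.9 mm for all six tile tops, so both are level with the laid tiles. The nominal height is 18 mm, and the gap is the same everywhere, within calibration. Both studs show in the cut corners. The gripper was open and about 0.19 m above the tiles.

- **Hard contact:** on the first descent to the tabbed tile the arm overshot and the fingertips touched it, reading 35 N at the wrist. That is inside the limits, and I made later descents more slowly.
- **Disagreement:** the wrist camera and the arm's position reading differed by 1–3 mm for held tiles. I split the difference, and the tiles went in without resistance.
- **Not checked:** I did not take a final overall picture of the other things on the bench. The arm did not knowingly touch any of them.

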